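Register a tube rack in the corner of the rack scanner

ROBOT

A 6-joint arm with a two-finger parallel gripper is mounted at the origin on a cart in front of the work surface, level with it; the furniture and walls round the work are solid. World frame = base frame: x ahead of the robot, y to its left, z up, the work surface at z = 0. Lengths are in m, angles in rad, forces in N, time in s.
With the tool pointing down it reaches from about 0.275 to 0.975 m from the base axis. Payload 8.4 kg.
Tool frame: the origin (TCP) lies midway between the tips of the shut fingers; the grasp point (between the pads) lies 19 mm behind it (robot.tcp_to_grasp is the distance from the TCP to the grasp point, in m); z points along the fingers, y is the line along which they close (so a half turn about z gives the same grasp; the last joint's range is limited). The gripper opens to 92 mm and grips with 3 to 60 N. Pads are 20 mm wide; open, the fingers measure 128 mm over their backs; the gripper's body (75 mm by 189 mm) begins 69 mm behind the grasp point.
Start: joints at [1.201, 0.353, 1.633, -0, 1.155, -0.002], TCP at [0.225, 0.583, 0.215] pointing down, gripper open.
Joint ranges: [-2.63, 2.63], [-0.92, 2.1], [0.06, 2.66], [-1.3, 4.44], [0, 2.69], [-3.02, 3.02]. Speed limits (rad/s): [2.22, 2.22, 2.79, 3.14, 3.14, 3.14].

INTERFACE

Orientations are given as a unit quaternion [w, x, y, z].
In Python, from bench import robot, optics, close_job gives the robot as it stands.
- The arm moves only by the shell command python3 -m inch 'ROWS'. ROWS is JSON, a list of rows, each a list of 3 entries, a list of its own where there are three numbers: the shift along the world's x, y, z normalised to -1 to 1, where 1 is 200 mm, then the turn, a rotation vector about the world's x, y, z normalised to -1 to 1, where 1 is 45 degrees, then the opening, from -1 (shut) to 1 (fully open). In form: [[[x, y, z], [wx, wy, wz], fingers], ...]. A call has 1 to 12 rows; each row is the pose to reach, as a shift and turn from the pose commanded when the call began; what a row does not reach only later rows make up. A row lasts 1/10 s, in which the tool goes at most 50 mm and 8.59 degrees, less where a joint would pass 70% of its speed; a pose out of reach is approached as far as the arm can. A call with a number of a shift or a turn outside -1 to 1 is refused whole. A call with a gripper value outside its range is refused whole. The fingers move at their own pace and stop on an object; the grip force is fixed at half the most. Time passes only in rows, so rows that repeat a pose let the fingers close. It gives the time, the measured TCP pose, the force, the opening and the grip force at its end, in the units of the state.
- robot.get_state(): the state, without advancing time (a new reading comes with each control period).
- optics.grab_frame(name): name is "scene" or "top" or "wrist"; returns the picture (400x640x3 uint8, red, green, blue); there is no depth.
- optics.camera_params(name): a dict with "fx", "fy", "cx", "cy" (pixels), "T" (4x4, takes a point from camera to world coordinates). Camera axes: x right, y down, z forward; pixel columns grow to the right and rows downward; lengths in m; the calibration is good to about 2 mm. The wrist camera is an equidistant fisheye: a pixel r from the principal point sees the ray r / f radians off the axis. A picture is of the moment at which its call begins: read the wrist's pose just before it. camera_params takes no time and is no camera call; for the wrist camera it gives the pose at the moment of the call.
- close_job(): hands the job in; it is judged then, once.
The state is a dict: "clock": time; "qpos": joint angles; "dq": joint speeds; "tau": joint torques, N m; "eef_pos": TCP position; "orientation": TCP orientation; "ft_force": force on the tool from outside, world axes, zero at the start; "ft_torque": the same for the moment, N m; "gripper_width": finger opening in m; "grip_force": force on a finger pad.
Only numpy, scipy, OpenCV 4.12 (cv2) and the standard library are available. Lean on these libraries where they do the work, as an engineer would, in place of code of your own. Each camera call takes 0.05 s, during which the arm holds its last target. There are 200 camera calls.

TASK

Get this tube rack ready to scan: first push the scanner's sliding stop by its thumb tab to the left along its rail until it clicks home at the rail's end. Then lift the white rack of capped tubes and, keeping it upright, set it flat on the scanner's dark window with its cut corner in the corner between the back fence and the sliding stop; press it snugly, not hard, against both at once. Finish while still holding it pressed into that corner for the scan, and leave the label roll, the swab box and the wire rack of samples where they stand.

Things in the scene. Friction and masses are not known exactly. Their poses are not given: they have to be found in the camera images.
- scanner: low white tube-rack scanner, 200 (x) x 250 (y) x 42 mm, fixed. Origin: centre of its underside; x to its back, away from the robot, y to its left, z up. Flat grey deck 42 mm up; in it, level, the window of smooth dark glass (friction 0.2), 80 x 126 mm, centre at x -1, y -8. A rail along y near the front edge (x = -75 mm) carries the sliding stop
- back_fence: fixed polished aluminium strip (friction 0.2) on the deck, 10 mm deep (x), 150 mm long (y), only 10 mm high above the deck, so that fingers clear it above that. Origin: on the deck, at the middle of its front face, the face the rack touches (x = +40 mm of the scanner); axes as the scanner's
- end_stop: polished aluminium blade (friction 0.2) of the sliding stop, moves with it: 100 mm long (x), 8 mm thick (y), 10 mm high above the deck, from the carriage to the back fence. Origin: on the deck under the carriage, in the plane of the blade's right-hand face, which the rack touches; blade at x +11 to +111, y 0 to +8 mm; axes as the scanner's
- stop_slide (a joint): position of the sliding stop along its rail, m: 0 at the right-hand end, growing to the left (+y of the scanner); starts at 0 to 0.018. A spring ball meets a rib at about 0.036 and needs some 5 to 10 N to cross it; past about 0.041 it snaps to 0.045, the clicked home position at the rail's end, where it stays and bears a push to the left
- tab_top (a point): middle of the top of the stop's upright grey thumb tab: 24 mm (scanner x) by 10 mm (y), standing on the carriage, top 40 mm above the deck; the carriage under it is 26 (x) x 32 mm (y), its top 17 mm above the deck. Push the tab on its right-hand face, or grip it
- stop_corner (a point): point on the deck where the faces of the back fence and of the stop meet when the stop is home: scanner x = +40, y = +55, z = +42 mm. The seated rack covers scanner x -20 to +40, y -33 to +55 mm
- tube_block: loose white tube rack, 60 (x) x 88 (y) mm, solid sides 36 mm high, 24 grey screw caps on top to 45 mm (4 mm inside the sides); 0.15 to 0.31 kg. Origin: centre of its underside, z up. The edge at +x +y is cut at 45 degrees, 9 mm. Grip across the 60 mm, over 12 mm above its foot to clear the fences. Starts right or left of the scanner, yaw within 0.6 rad
- cut_corner (a point): the foot of the rack's cut corner if it were not cut: x = +30, y = +44, z = 0 mm in the rack's frame. Comes to stop_corner when the rack is seated
- label_roll: roll of printed labels lying flat, 69 mm across, 30 mm high, loose; origin under its centre. On the other side of the scanner from the rack. Leave alone
- swab_box: small white-and-blue carton, 52 x 60 x 57 mm, loose, in front at the left; origin under its centre. Leave alone
- tube_rack: small wire rack, 43 x 91 x 63 mm, holding three upright sample tubes up to 110 mm high, loose, in front at the right; origin under its centre. Leave alone

How it is judged:
On the way, in this order (a step that is already met when the one before it is completed fails the run):
1. the sliding stop is clicked home, while the rack is not yet on the scanner (value of joint stop_slide above 0.0425 m), for 0.2 s.
2. with the stop home, the rack lies flat on the scanner's deck near the corner (value of joint stop_slide above 0.0425 m and z of cut_corner in the frame of stop_corner between -0.004 and 0.003 m and angle between tube_block's own z axis and vertical below 0.06 rad and horizontal distance between cut_corner and stop_corner below 0.04 m), for 0.1 s.
At the end, for the whole second after the job is handed in: stop home (joint over 0.0425); rack flat on the deck (3 mm, 0.04 rad), square (0.04 rad), its cut corner within 3 mm of the stop corner, pressing on back fence and stop with 1 to 30 N each, at rest, the fingers still pressing on or gripping it (value of joint stop_slide above 0.0425 m and z of cut_corner in the frame of stop_corner below 0.003 m and angle between tube_block's own z axis and vertical below 0.04 rad and horizontal distance between cut_corner and stop_corner below 0.003 m and angle between the x axis of tube_block and the x axis of scanner, either way round below 0.04 rad and contact force between tube_block and back_fence between 1 and 30 N and contact force between tube_block and end_stop between 1 and 30 N and contact force between the fingers and tube_block above 1 N and linear speed of tube_block below 0.01 m/s); the arm keeps its last pose, push and grip.
It fails at once if the rack of tubes is tipped by more than about 30 degrees (angle between tube_block's own z axis and vertical above 0.5 rad).
It fails at once if the label roll is disturbed by more than 20 mm (distance of label_roll from where it was at the start of the episode above 0.02 m).
It fails at once if the swab box is disturbed by more than 20 mm (distance of swab_box from where it was at the start of the episode above 0.02 m).
It fails at once if the wire rack is disturbed by more than 20 mm (distance of tube_rack from where it was at the start of the episode above 0.02 m).
It also fails if it takes over 64 s, if anything falls off the work surface, if the arm or the gripper's body presses on something with over 40 N, if the wrist force passes 120 N, or if a joint passes its speed limit or range.

## Working session

There is one attempt and no reset: what is moved stays moved. The work goes in short steps, Python scripts to look and compute and a shell command to move; the robot and the scene stay as the last step left them, time stands still between calls to the robot, and variables do not carry over. Pictures are saved under pics/ and viewed, at most 10 in all, crops included, and the job is handed in when it is done.

```bash
mkdir -p pics
python3 - <<'E'
from bench import robot, optics
import cv2, numpy as np
np.set_printoptions(precision=4,suppress=True)
for n in ("scene","top"):
    im=optics.grab_frame(n); cv2.imwrite(f"pics/{n}0.png",im[:,:,::-1])
    p=optics.camera_params(n); print(n,p['fx'],p['fy'],p['cx'],p['cy']); print(p['T'])
s=robot.get_state(); print(s)
E
```

```text
scene 454.4723427106429 454.4723427106429 328.2377580837205 205.0572677565473
[[ 0.8608 -0.3063  0.4063  0.0024]
 [-0.5089 -0.513   0.6913 -0.8018]
 [-0.0034 -0.8019 -0.5975  0.7956]
 [ 0.      0.      0.      1.    ]]
top 463.43427803650275 463.43427803650275 319.40691695364194 197.0734781367568
[[-0.3814 -0.8036  0.4568 -0.1979]
 [-0.9244  0.3351 -0.1822  0.3302]
 [-0.0066 -0.4918 -0.8707  1.3773]
 [ 0.      0.      0.      1.    ]]
{'clock': 0.1, 'qpos': array([ 1.2006,  0.3536,  1.6341, -0.    ,  1.1552, -0.0024]), 'dq': array([-0.0003, -0.0023, -0.0024,  0.0014,  0.    , -0.0009]), 'tau': array([ -0.0006, -59.4905, -33.4933,   0.0699,   0.0183,  -0.0001]), 'eef_pos': array([0.2246, 0.5828, 0.2139]), 'orientation': array([-0.0001,  0.1829,  0.9831, -0.0006]), 'ft_force': array([ 0.0412, -0.13  ,  0.6355]), 'ft_torque': array([ 0.0174, -0.0054,  0.0091]), 'grip_force': 0.0, 'gripper_width': 0.09193110361256272}
```

View pics/scene0.png

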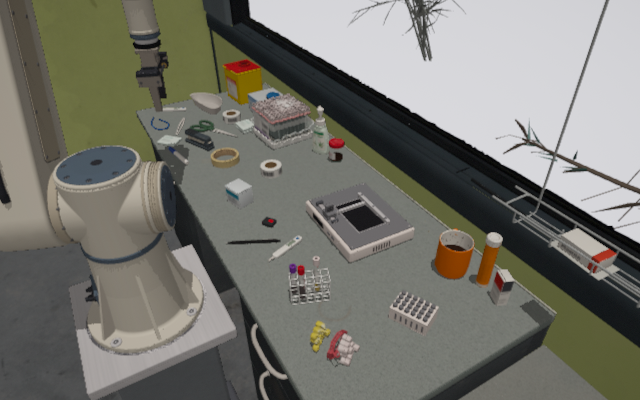

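View pics/top0.png

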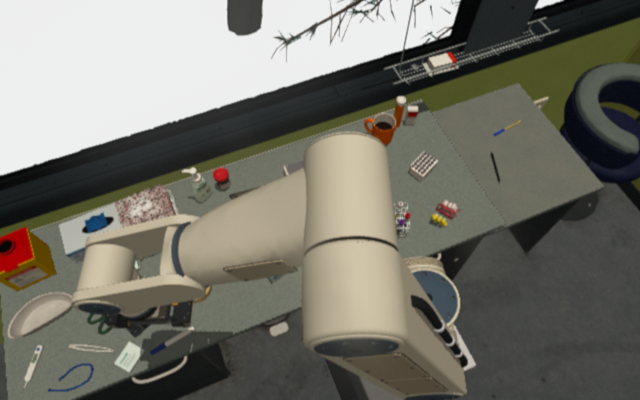

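The scene view shows the scanner near (360,220), the white tube rack near (413,310), the wire rack at (310,285), the label roll at (270,167) and the swab box at (240,190). In the top view the arm hides the scanner, and the tube rack is near (423,165). I'll enlarge both regions.

Run:
```python
import cv2, numpy as np
im=cv2.imread("pics/scene0.png"); t=cv2.imread("pics/top0.png")
a=cv2.resize(im[178:262,300:416],None,fx=6.8,fy=6.8,interpolation=cv2.INTER_CUBIC); cv2.imwrite("pics/c1.png",a)
b=cv2.resize(im[282:336,380:444],None,fx=6,fy=6,interpolation=cv2.INTER_CUBIC)
c=cv2.resize(t[140:194,396:446],None,fx=6,fy=6,interpolation=cv2.INTER_CUBIC)
cv2.imwrite("pics/c2.png",np.hstack([b,c])); print(a.shape,b.shape,c.shape)
```

```text
(571, 789, 3) (324, 384, 3) (324, 300, 3)
```

View pics/c1.png

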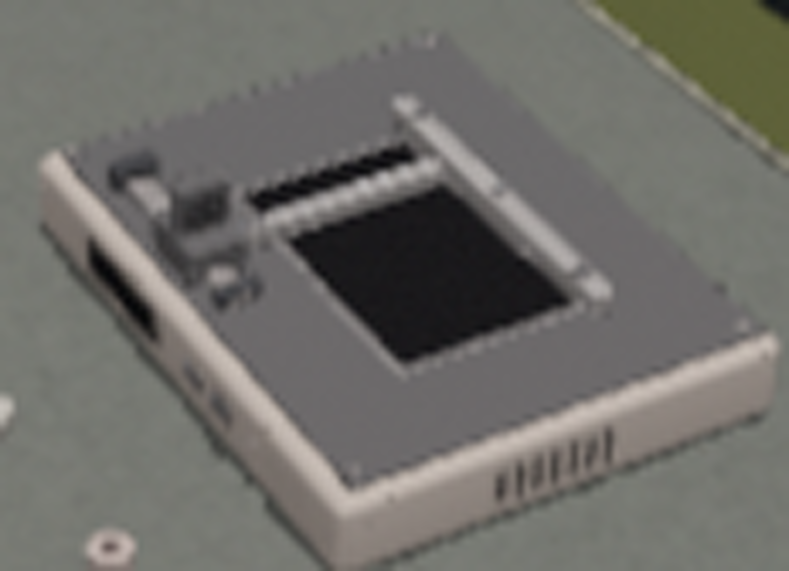

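View pics/c2.png

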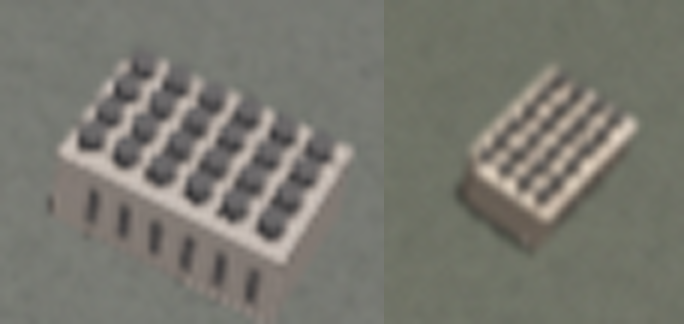

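Scanner deck corners in c1 (×6.8): front-left (45,158), back-left (432,38), back-right (775,342), front-right (350,490). Tab top is about (200,195). The rack's top corners in c2 are (62,150), (280,262) and (350,150), with its cut corner at the far left near (130,60). In the top-view half they are (470,152), (553,68), (637,125) and (545,218).

```bash
cat > h.py <<'E'
import numpy as np, cv2
from scipy.optimize import least_squares
from bench import robot, optics
np.set_printoptions(precision=4,suppress=True)
def proj(n,P):
    p=optics.camera_params(n); T=p['T']; q=(np.atleast_2d(P)-T[:3,3])@T[:3,:3]
    return np.c_[p['fx']*q[:,0]/q[:,2]+p['cx'],p['fy']*q[:,1]/q[:,2]+p['cy']]
def ray(n,uv,z):
    p=optics.camera_params(n);T=p['T'];d=T[:3,:3]@np.array([(uv[0]-p['cx'])/p['fx'],(uv[1]-p['cy'])/p['fy'],1])
    return T[:3,3]+d*(z-T[2,3])/d[2]
def w(pose,L):
    c,s=np.cos(pose[2]),np.sin(pose[2]); L=np.atleast_2d(L)
    return np.c_[pose[0]+c*L[:,0]-s*L[:,1],pose[1]+s*L[:,0]+c*L[:,1],L[:,2]]
def fit(obs,x0):
    f=lambda q:np.concatenate([(proj(n,w(q,L))-np.array(uv)).ravel() for n,L,uv in obs])
    r=least_squares(f,x0); print(r.x, r.fun.reshape(-1,2)); return r.x
def crop(pts,s,off): return (np.array(pts,float)+.5)/s-.5+np.array(off)
E
python3 - <<'E'
from h import *
S=fit([("scene",[[-.1,.125,.042],[.1,.125,.042],[.1,-.125,.042],[-.1,-.125,.042]],crop([(45,158),(432,38),(775,342),(350,490)],6.8,(300,178)))],[.6,0,0])
B=fit([("scene",[[-.03,.044,.036],[-.03,-.044,.036],[.03,-.044,.036]],crop([(62,150),(280,262),(350,150)],6,(380,282))),
],[.6,-.3,0])
c=crop([(470-384,152),(545-384,218),(553-384,68),(637-384,125)],6,(396,140))
B=fit([("top",[[.03,.044,.036],[-.03,.044,.036],[.03,-.044,.036],[-.03,-.044,.036]],[c[1],c[1],c[3],c[3]])][:0]+[("scene",[[-.03,.044,.036],[-.03,-.044,.036],[.03,-.044,.036]],crop([(62,150),(280,262),(350,150)],6,(380,282)))],B)
for q in c: print("top corner",ray("top",q,.036), "local to B")
print(w(B,[[-.03,.044,.036],[-.03,-.044,.036],[.03,-.044,.036],[.03,.044,.036]]))
t=ray("scene",crop([(200,195)],6.8,(300,178))[0],.082); c_,s_=np.cos(S[2]),np.sin(S[2]); d=t[:2]-S[:2]
print("tab",t,"local",c_*d[0]+s_*d[1],-s_*d[0]+c_*d[1])
print("corner",w(S,[[.04,.055,.042]]),"home tabY?")
E
```

```text
[ 0.5657 -0.001  -0.0285] [[-2.0774 -1.0981]
 [ 0.8985 -2.6479]
 [ 2.241  -0.9335]
 [-1.0381  2.7904]]
[ 0.4909 -0.3316  0.4315] [[-0.9894 -0.1217]
 [ 0.3653 -0.0158]
 [ 0.6075  0.0378]]
[ 0.4909 -0.3316  0.4315] [[-0.9894 -0.1217]
 [ 0.3653 -0.0158]
 [ 0.6075  0.0378]]
top corner [ 0.5035 -0.2877  0.036 ] local to B
top corner [ 0.4473 -0.3059  0.036 ] local to B
top corner [ 0.537  -0.3602  0.036 ] local to B
top corner [ 0.4828 -0.3856  0.036 ] local to B
[[ 0.4452 -0.3042  0.036 ]
 [ 0.482  -0.3841  0.036 ]
 [ 0.5365 -0.359   0.036 ]
 [ 0.4997 -0.2791  0.036 ]]
tab [0.4867 0.0184 0.082 ] local -0.07952431095979014 0.017134803842598537
corner [[0.6072 0.0528 0.042 ]] home tabY?
```

Rack is at about (0.491, -0.332), yaw 0.43, and the two views agree. Scanner is at about (0.566, 0), yaw about -0.03, with the tab near (0.487, 0.018). I'll move above the scanner and look with the wrist camera.

```bash
python3 -m inch '[[[0.4,-0.97,0.3],[0,0,0.43],1],[[0.4,-0.97,0.3],[0,0,0.43],1],[[0.4,-0.97,0.3],[0,0,0.43],1],[[0.4,-0.97,0.3],[0,0,0.43],1],[[0.4,-0.97,0.3],[0,0,0.43],1]]'
python3 -m inch '[[[0.4,-0.97,0],[0,0,0],1],[[0.4,-0.97,0],[0,0,0],1],[[0.4,-0.97,0],[0,0,0],1],[[0.4,-0.97,0],[0,0,0],1],[[0.4,-0.97,0],[0,0,0],1]]'
python3 -m inch '[[[0.3,-0.97,0],[0,0,0],1],[[0.3,-0.97,0],[0,0,0],1],[[0.3,-0.97,0],[0,0,0],1],[[0.3,-0.97,0],[0,0,0],1],[[0.3,-0.97,0],[0,0,0],1],[[0.3,-0.97,0],[0,0,0],1]]'
python3 - <<'E'
from h import *
p=optics.camera_params("wrist");im=optics.grab_frame("wrist"); cv2.imwrite("pics/w1.png",im[:,:,::-1]); np.savez("w1.npz",**p)
print(p,robot.get_state())
im=optics.grab_frame("top"); cv2.imwrite("pics/top1.png",im[:,:,::-1])
E
```

```text
clock: 0.6
eef_pos: [0.3057, 0.3861, 0.2756]
orientation: [0.0, 0.016, 1.0, -0.0]
ft_force: [-0.2, 0.2, 0.0]
gripper_width: 0.0917
grip_force: 0.0
clock: 1.1
eef_pos: [0.3856, 0.1913, 0.2745]
orientation: [0.0, 0.017, 1.0, -0.001]
ft_force: [0.6, 0.2, 0.4]
gripper_width: 0.0919
grip_force: 0.0
clock: 1.7
eef_pos: [0.4448, 0.0005, 0.2743]
orientation: [-0.0, 0.017, 1.0, 0.0]
ft_force: [0.6, -0.5, 0.3]
gripper_width: 0.0918
grip_force: 0.0
{'fx': 309.70691628693146, 'fy': 309.70691628693146, 'cx': 314.55942929696783, 'cy': 201.31495061676867, 'T': array([[ 0.0335,  0.96  ,  0.2782,  0.3659],
       [ 0.9994, -0.0321, -0.0095,  0.002 ],
       [-0.0001,  0.2783, -0.9605,  0.4448],
       [ 0.    ,  0.    ,  0.    ,  1.    ]])} {'clock': 1.75, 'qpos': array([-0.0003,  0.0045,  1.9253,  0.0006,  1.2127, -1.54  ]), 'dq': array([ 0.0367, -0.006 ,  0.0054,  0.0001,  0.0016, -0.0002]), 'tau': array([ -1.7119, -34.5104, -34.7897,  -0.1448,   0.0304,  -0.0986]), 'eef_pos': array([0.4445, 0.0016, 0.2743]), 'orientation': array([-0.0004,  0.0157,  0.9999,  0.0003]), 'ft_force': array([0.3432, 0.1857, 0.3801]), 'ft_torque': array([ 0.0641, -0.0592, -0.0499]), 'grip_force': 0.0, 'gripper_width': 0.09202966004390727}
```

View pics/w1.png

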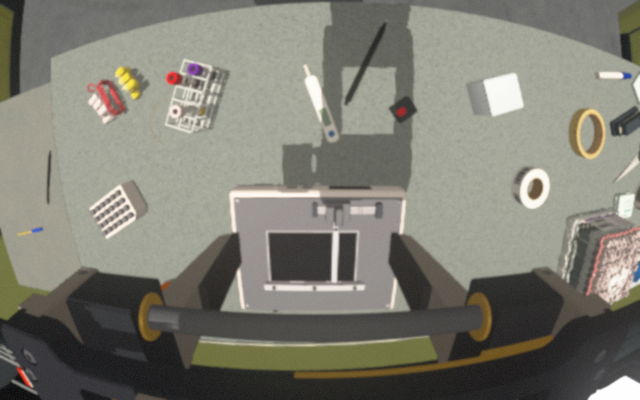

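The wrist view shows the scanner in full, with deck corners near (231,195), (405,195), (395,310), (240,308). The window is at (267,232)–(357,283), the blade at x≈336, the tab at (337,213), the rail at (315–381,210) and the rack at (118,209). I'll enlarge it.

Run:
```python
import cv2, numpy as np
im=cv2.imread("pics/w1.png")
a=cv2.resize(im[182:300,225:415],None,fx=4.2,fy=4.2,interpolation=cv2.INTER_CUBIC)
cv2.imwrite("pics/c3.png",a)
```

```text
(no output)
```

View pics/c3.png

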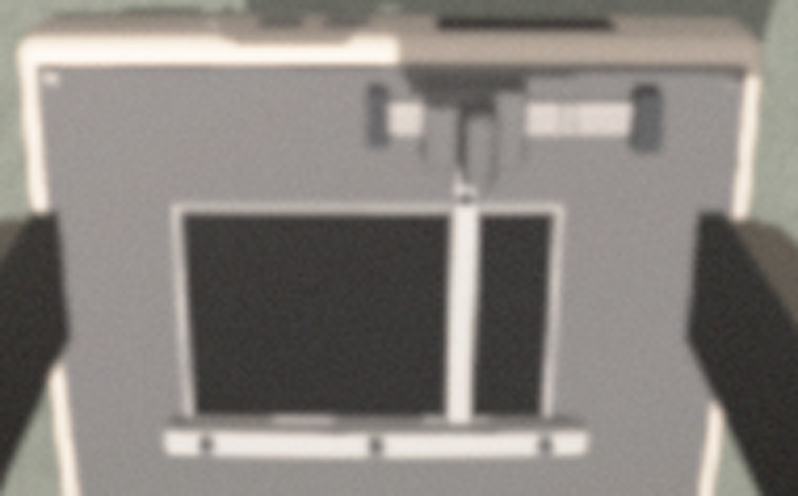

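Crop c3 (×4.2): the window's front corners are (183,212) and (553,212). The fence's top front edge runs (165,432)–(588,432). The blade's right top edge runs (450,205)–(447,420), and the tab top covers roughly x 466–494.

```bash
cat >> h.py <<'E'
def wray(p,uv,z):
    d=np.array([(uv[0]-p['cx'])/p['fx'],(uv[1]-p['cy'])/p['fy']]); r=np.linalg.norm(d)
    v=p['T'][:3,:3]@np.r_[d/r*np.sin(r),np.cos(r)]; o=p['T'][:3,3]; return o+v*(z-o[2])/v[2]
def loc(S,P):
    c,s=np.cos(S[2]),np.sin(S[2]); d=np.array(P)[:2]-S[:2]; return np.array([c*d[0]+s*d[1],-s*d[0]+c*d[1]])
E
python3 - <<'E'
from h import *
p=dict(np.load("w1.npz"))
C=lambda pts:crop(pts,4.2,(225,182))
def fw(pts,L,Z):
    W=np.array([wray(p,q,z)[:2] for q,z in zip(C(pts),Z)]); L=np.array(L)
    r=least_squares(lambda S:(w(S,np.c_[L,Z])[:,:2]-W).ravel(),[.56,0,0]); print(r.x,r.fun.reshape(-1,2)*1000); return r.x
# window corners front + window visible at back + outer shell
pts=[(553,212),(183,212),(545,415),(192,415)]
S=fw(pts,[[-.041,.055],[-.041,-.071],[.036,.055],[.036,-.071]],[.042]*4)
for n,q,z in [("fenceR",(165,432),.052),("fenceL",(588,432),.052),("blade f",(450,205),.052),("blade b",(447,420),.052),("tab R",(466,105),.082),("tab L",(494,105),.082),("tab c",(480,145),.082),("shell FL",(755,40),.042),("shell FR",(22,40),.042),("rail endR",(368,115),.042),("rail endL",(662,115),.042)]:
    P=wray(p,C([q])[0],z); print(n,P,loc(S,P)*1000)
print("corner",w(S,[[.04,.055,.042]]))
E
```

```text
[ 0.5698 -0.0002 -0.0329] [[ 1.0583  0.8643]
 [ 0.9943 -1.0288]
 [-0.9801 -0.2889]
 [-1.0725  0.4534]]
fenceR [ 0.6056 -0.0813  0.052 ] [ 38.4817 -79.9116]
fenceL [0.6106 0.0681 0.052 ] [38.5254 69.6467]
blade f [0.5217 0.0202 0.052 ] [-48.7458  18.816 ]
blade b [0.6028 0.0182 0.052 ] [32.4081 19.4748]
tab R [0.4786 0.024  0.082 ] [-91.9688  21.1946]
tab L [0.4789 0.0322 0.082 ] [-91.9566  29.417 ]
tab c [0.4911 0.028  0.082 ] [-79.5997  25.5863]
shell FL [0.4721 0.1225 0.042 ] [-101.7204  119.3699]
shell FR [ 0.4641 -0.1179  0.042 ] [-101.8057 -121.1399]
rail endR [ 0.4933 -0.0055  0.042 ] [-76.2586  -7.7804]
rail endL [0.4967 0.0915 0.042 ] [-76.028   89.2085]
corner [[0.6116 0.0535 0.042 ]]
```

Stop is at slide ≈ 0.009, and the tab is at about (0.4945, 0.027). I'll descend straddling the tab and grip it.

```bash
python3 -m inch '[[[0.25,0.1275,-0.3],[0,0,0],0],[[0.25,0.1275,-0.6],[0,0,0],0],[[0.25,0.1275,-0.8],[0,0,0],0],[[0.25,0.1275,-0.9],[0,0,0],0],[[0.25,0.1275,-0.9],[0,0,0],0]]'
python3 -m inch '[[[0,0,-0.07],[0,0,0],0],[[0,0,-0.14],[0,0,0],0],[[0,0,-0.14],[0,0,0],0],[[0,0,-0.14],[0,0,0],-1],[[0,0,-0.14],[0,0,0],-1],[[0,0,-0.14],[0,0,0],-1],[[0,0,-0.14],[0,0,0],-1],[[0,0,-0.14],[0,0,0],-1],[[0,0,-0.14],[0,0,0],-1]]'
python3 - <<'E'
from h import *
cv2.imwrite("pics/w2.png",optics.grab_frame("wrist")[:,:,::-1]); print(robot.get_state()['eef_pos'])
E
```

```text
clock: 2.3
eef_pos: [0.4903, 0.0286, 0.0897]
orientation: [-0.005, 0.014, 1.0, -0.0]
ft_force: [0.1, 0.0, -0.7]
gripper_width: 0.0539
grip_force: 0.0
clock: 3.2
eef_pos: [0.495, 0.0268, 0.067]
orientation: [0.0, 0.015, 1.0, 0.0]
ft_force: [-1.4, 0.8, 6.2]
gripper_width: 0.0099
grip_force: 30.0
[0.495  0.0268 0.067 ]
```

```bash
python3 -m inch '[[[0.001,0.03,0],[0,0,0],-1],[[0.003,0.08,0],[0,0,0],-1],[[0.004,0.12,0],[0,0,0],-1],[[0.005,0.15,0],[0,0,0],-1],[[0.006,0.17,0],[0,0,0],-1],[[0.006,0.18,0],[0,0,0],-1],[[0.006,0.19,0],[0,0,0],-1],[[0.006,0.19,0],[0,0,0],-1],[[0.006,0.19,0],[0,0,0],-1]]'
```

```text
clock: 4.15
eef_pos: [0.4964, 0.0642, 0.0671]
orientation: [0.0, 0.015, 1.0, -0.0]
ft_force: [0.1, -2.8, 6.9]
gripper_width: 0.0095
grip_force: 30.0
```

```bash
python3 -m inch '[[[0.0003,0.01,0],[0,0,0],-1],[[0.0006,0.02,0],[0,0,0],-1],[[0.0006,0.02,0],[0,0,0],-1],[[0.0006,0.02,0],[0,0,0],-1]]'
```

```text
clock: 4.55
eef_pos: [0.4963, 0.0646, 0.067]
orientation: [0.0, 0.014, 1.0, -0.003]
ft_force: [0.8, -28.9, 9.1]
gripper_width: 0.0101
grip_force: 30.0
```

Blocked at 29 N after about 38 mm of travel, so the stop is home. I'll release, rise, and travel above the rack while turning.

```bash
python3 -m inch '[[[0,-0.018,0],[0,0,0],-1],[[0,-0.018,0],[0,0,0],-1],[[0,-0.018,0],[0,0,0],0],[[0,-0.018,0],[0,0,0],0],[[0,-0.018,0],[0,0,0],0],[[0,-0.018,0.1],[0,0,0],0],[[0,-0.018,0.3],[0,0,0],0],[[0,-0.018,0.55],[0,0,0],0.5],[[0,-0.018,0.8],[0,0,0],0.9],[[0,-0.018,0.8],[0,0,0],0.9]]'
python3 -m inch '[[[0,-0.95,0],[0,0,-0.8],0.9],[[0,-0.95,0],[0,0,-0.8],0.9],[[0,-0.95,0],[0,0,-0.8],0.9],[[0,-0.95,0],[0,0,-0.8],0.9],[[0,-0.95,0],[0,0,-0.8],0.9],[[0,-0.95,0],[0,0,-0.8],0.9]]'
python3 -m inch '[[[-0.03,-0.8,0],[0,0,-0.61],0.9],[[-0.03,-0.8,0],[0,0,-0.61],0.9],[[-0.03,-0.8,0],[0,0,-0.61],0.9],[[-0.03,-0.8,0],[0,0,-0.61],0.9],[[-0.03,-0.8,0],[0,0,-0.61],0.9],[[-0.03,-0.8,0],[0,0,-0.61],0.9]]'
python3 - <<'E'
from h import *
p=optics.camera_params("wrist");im=optics.grab_frame("wrist"); np.savez("w3.npz",**p)
s=robot.get_state();print(s['eef_pos'],s['orientation'],s['qpos'])
a=optics.grab_frame("top"); cv2.imwrite("pics/top3.png",a[:,:,::-1]); cv2.imwrite("pics/w3.png",im[:,:,::-1])
q=dict(np.load("w1.npz"))
for uv in [(166,128),(205,132),(222,68),(185,60)]: print("wire",wray(q,uv,.06))
# where model rack projects is seen in the picture
E
```

```text
clock: 5.55
eef_pos: [0.4997, 0.0657, 0.233]
orientation: [0.005, 0.015, 1.0, 0.001]
ft_force: [0.3, 0.1, -0.6]
gripper_width: 0.0678
grip_force: 0.0
clock: 6.15
eef_pos: [0.4955, -0.1254, 0.2257]
orientation: [-0.001, 0.324, 0.946, 0.0]
ft_force: [-0.2, 0.2, 0.2]
gripper_width: 0.0873
grip_force: 0.0
clock: 6.75
eef_pos: [0.4901, -0.283, 0.2261]
orientation: [-0.001, 0.537, 0.844, 0.0]
ft_force: [-0.4, 0.8, 0.6]
gripper_width: 0.0872
grip_force: 0.0
[ 0.4902 -0.2828  0.2263] [-0.0005  0.5369  0.8436  0.0003] [-0.5263  0.2508  1.7486  0.0006  1.1432 -0.9637]
wire [ 0.3691 -0.1961  0.06  ]
wire [ 0.3798 -0.1395  0.06  ]
wire [ 0.2995 -0.1119  0.06  ]
wire [ 0.2817 -0.1627  0.06  ]
```

View pics/w3.png

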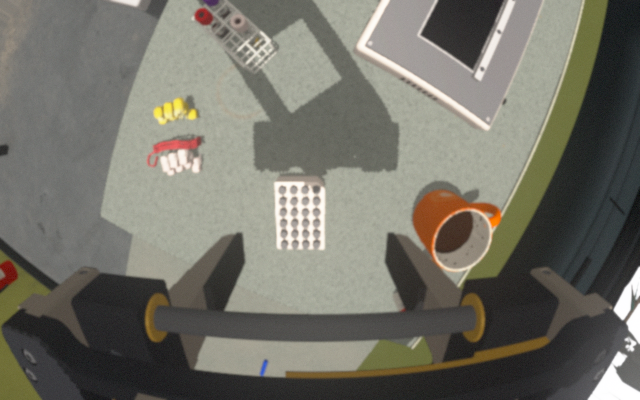

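The rack sits upright between the fingers' lines, with its top face at (275–326, 181–249) and almost square to the gripper. Mug is off to the right at (455,230). I'll fit the bright top face with image code.

Run:
```python
from h import *
p=dict(np.load("w3.npz")); im=cv2.imread("pics/w3.png")
print(im[178:190:2,300],im[215,270:282:2])
m=(im[165:262,262:340].min(2)>195).astype(np.uint8)
m=cv2.morphologyEx(m,cv2.MORPH_CLOSE,np.ones((9,9)))
c=max(cv2.findContours(m,0,2)[0],key=cv2.contourArea)[:,0]+[262,165]
print(cv2.contourArea(c),cv2.boundingRect(c))
W=np.array([wray(p,q,.036)[:2] for q in c.astype(float)])*1000
r=cv2.minAreaRect(W.astype(np.float32)); print(r, cv2.boxPoints(r))
```

```text
[[132 145 156]
 [139 151 163]
 [226 238 247]
 [247 252 254]
 [243 250 253]
 [228 239 247]] [[157 171 170]
 [158 173 170]
 [175 191 193]
 [233 243 249]
 [236 244 250]
 [193 203 216]]
3067.5 (274, 182, 51, 68)
((492.27911376953125, -333.2196044921875), (61.32292175292969, 87.50686645507812), 24.82932472229004) [[ 446.0791 -306.3859]
 [ 482.8247 -385.8038]
 [ 538.4791 -360.0533]
 [ 501.7335 -280.6354]]
```

```bash
python3 -m inch '[[[0.0105,-0.252,-0.2],[0,0,-0.005],0.9],[[0.0105,-0.252,-0.45],[0,0,-0.005],0.9],[[0.0105,-0.252,-0.65],[0,0,-0.005],0.9],[[0.0105,-0.252,-0.75],[0,0,-0.005],0.9],[[0.0105,-0.252,-0.75],[0,0,-0.005],0.9]]'
python3 -m inch '[[[0,0,-0.1],[0,0,0],0.9],[[0,0,-0.2],[0,0,0],0.9],[[0,0,-0.3],[0,0,0],0.9],[[0,0,-0.3],[0,0,0],0.9],[[0,0,-0.3],[0,0,0],0.9]]'
```

```text
clock: 7.35
eef_pos: [0.4904, -0.3325, 0.0734]
orientation: [-0.003, 0.539, 0.842, 0.0]
ft_force: [0.2, -0.7, 0.0]
gripper_width: 0.0871
grip_force: 0.0
clock: 7.85
eef_pos: [0.4932, -0.3351, 0.0181]
orientation: [0.001, 0.54, 0.842, 0.0]
ft_force: [0.7, 0.6, 0.4]
gripper_width: 0.0874
grip_force: 0.0
```

```bash
python3 -m inch '[[[0,0,-0.01],[0,0,0],-1],[[0,0,-0.01],[0,0,0],-1],[[0,0,-0.01],[0,0,0],-1],[[0,0,-0.01],[0,0,0],-1],[[0,0,-0.01],[0,0,0],-1],[[0,0,-0.01],[0,0,0],-1]]'
python3 -m inch '[[[0,0,0.1],[0,0,0],-1],[[0,0,0.3],[0,0,0],-1],[[0,0,0.5],[0,0,0],-1],[[0,0,0.55],[0,0,0],-1],[[0,0,0.55],[0,0,0],-1],[[0,0,0.55],[0,0,0],-1]]'
python3 -c "
from bench import robot
s=robot.get_state();print(s['eef_pos'],s['orientation'],s['ft_force'])"
```

```text
clock: 8.45
eef_pos: [0.4927, -0.3356, 0.0153]
orientation: [0.001, 0.54, 0.841, 0.0]
ft_force: [1.1, 1.1, 6.4]
gripper_width: 0.0595
grip_force: 30.0
clock: 9.05
eef_pos: [0.4913, -0.3348, 0.1232]
orientation: [-0.001, 0.54, 0.842, -0.0]
ft_force: [0.0, 0.3, -3.3]
gripper_width: 0.0596
grip_force: 30.0
[ 0.49128032 -0.33477872  0.12321867] [-9.31783428e-04  5.40230389e-01  8.41516642e-01 -8.11076279e-06] [ 0.03699866  0.31529287 -3.31151663]
```

Rack held, with grip width 59.6 mm. I'll carry it over to a point 10 mm short of the corner in each direction.

```bash
python3 -m inch '[[[0,0.1,0.2],[0,0,0],-1],[[0,0.3,0.25],[0,0,-0.05],-1],[[0,0.5,0.25],[0,0,-0.15],-1],[[0,0.7,0.25],[0,0,-0.25],-1],[[0,0.8,0.25],[0,0,-0.3],-1],[[0,0.85,0.25],[0,0,-0.3],-1],[[0,0.85,0.25],[0,0,-0.3],-1]]'
python3 -m inch '[[[0.1,0.15,0],[0,0,-0.05],-1],[[0.2,0.35,0],[0,0,-0.15],-1],[[0.3,0.55,0],[0,0,-0.25],-1],[[0.39,0.7,0],[0,0,-0.288],-1],[[0.39,0.8,0],[0,0,-0.288],-1],[[0.39,0.806,0],[0,0,-0.288],-1],[[0.39,0.806,0],[0,0,-0.288],-1],[[0.39,0.806,0],[0,0,-0.288],-1]]'
python3 - <<'E'
from h import *
s=robot.get_state();print(s['eef_pos'],s['orientation'],s['ft_force']); q=s['orientation']
print("yaw",np.arctan2(q[2]**2-q[1]**2,2*q[1]*q[2]),loc([.5698,-.0002,-.033],s['eef_pos']))
im=optics.grab_frame("scene"); cv2.imwrite("pics/sc4.png",cv2.resize(im[150:260,290:430],None,fx=5,fy=5,interpolation=cv2.INTER_CUBIC)[:,:,::-1])
E
```

```text
clock: 9.75
eef_pos: [0.4914, -0.1643, 0.1732]
orientation: [-0.001, 0.634, 0.773, -0.0]
ft_force: [0.3, -0.1, -1.8]
gripper_width: 0.0601
grip_force: 30.0
clock: 10.55
eef_pos: [0.5699, -0.0056, 0.1742]
orientation: [-0.0, 0.719, 0.695, -0.0]
ft_force: [-0.1, -0.4, -2.2]
gripper_width: 0.0596
grip_force: 30.0
[ 0.5699 -0.0056  0.1742] [-0.0001  0.7187  0.6953 -0.0004] [-0.1219 -0.3514 -2.1665]
yaw -0.033013786635553405 [ 0.0003 -0.0054]
```

View pics/sc4.png

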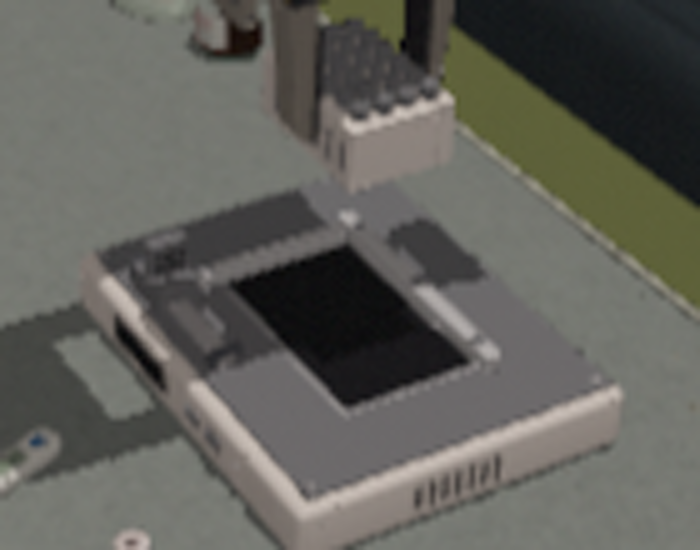

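The picture shows the stop home at the left edge of the window and the rack held level above the window. I'll descend now.

```bash
python3 -m inch '[[[0,0,-0.2],[0,0,0],-1],[[0,0,-0.4],[0,0,0],-1],[[0,0,-0.5],[0,0,0],-1],[[0,0,-0.54],[0,0,0],-1],[[0,0,-0.56],[0,0,0],-1],[[0,0,-0.57],[0,0,0],-1],[[0,0,-0.57],[0,0,0],-1],[[0,0,-0.57],[0,0,0],-1]]'
python3 -m inch '[[[0,0,-0.005],[0,0,0],-1],[[0,0,-0.01],[0,0,0],-1],[[0,0,-0.015],[0,0,0],-1],[[0,0,-0.015],[0,0,0],-1],[[0,0,-0.015],[0,0,0],-1]]'
```

```text
clock: 11.4
eef_pos: [0.5709, -0.0042, 0.0616]
orientation: [0.001, 0.718, 0.696, 0.001]
ft_force: [-0.2, 0.0, -1.0]
gripper_width: 0.0598
grip_force: 30.0
clock: 11.9
eef_pos: [0.5703, -0.004, 0.0578]
orientation: [0.0, 0.718, 0.696, 0.0]
ft_force: [-1.3, 0.9, 2.1]
gripper_width: 0.0597
grip_force: 30.0
```

```bash
python3 -m inch '[[[0.01,0.01,0],[0,0,0],-1],[[0.02,0.02,0],[0,0,0],-1],[[0.03,0.03,0],[0,0,0],-1],[[0.038,0.04,0],[0,0,0],-1],[[0.038,0.043,0],[0,0,0],-1],[[0.038,0.043,0],[0,0,0],-1]]'
python3 -m inch '[[[0,0.003,0],[0,0,0],-1],[[0,0.006,0],[0,0,0],-1],[[0,0.009,0],[0,0,0],-1],[[0,0.009,0],[0,0,0],-1]]'
```

```text
clock: 12.5
eef_pos: [0.5783, 0.0046, 0.0578]
orientation: [0.0, 0.718, 0.696, 0.0]
ft_force: [-0.3, -1.7, 4.7]
gripper_width: 0.0597
grip_force: 30.0
clock: 12.9
eef_pos: [0.578, 0.0063, 0.0578]
orientation: [0.0, 0.718, 0.696, 0.0]
ft_force: [-0.2, -2.8, 5.7]
gripper_width: 0.0597
grip_force: 30.0
```

```bash
for i in 1; do python3 -m inch '[[[0,0.003,0],[0,0,0],-1],[[0,0.006,0],[0,0,0],-1],[[0,0.006,0],[0,0,0],-1],[[0,0.006,0],[0,0,0],-1]]'; done
python3 -m inch '[[[0.003,0,0],[0,0,0],-1],[[0.006,0,0],[0,0,0],-1],[[0.006,0,0],[0,0,0],-1],[[0.006,0,0],[0,0,0],-1]]'
```

```text
clock: 13.3
eef_pos: [0.578, 0.0074, 0.0578]
orientation: [0.0, 0.719, 0.696, 0.0]
ft_force: [0.5, -3.0, 4.8]
gripper_width: 0.0599
grip_force: 30.0
clock: 13.7
eef_pos: [0.5781, 0.0074, 0.0578]
orientation: [-0.0, 0.718, 0.696, -0.001]
ft_force: [-3.5, -2.0, 10.1]
gripper_width: 0.0594
grip_force: 30.0
```

```bash
python3 -m inch '[[[0.003,0,0],[0,0,0],-1],[[0.005,0,0],[0,0,0],-1],[[0.005,0,0],[0,0,0],-1],[[0.005,0,0],[0,0,0],-1]]'
python3 -m inch '[[[0,0.003,0],[0,0,0],-1],[[0,0.006,0],[0,0,0],-1],[[0,0.006,0],[0,0,0],-1],[[0,0.006,0],[0,0,0],-1]]'
```

```text
clock: 14.1
eef_pos: [0.5784, 0.0074, 0.0578]
orientation: [-0.001, 0.718, 0.696, -0.001]
ft_force: [-6.6, -2.3, 13.7]
gripper_width: 0.0594
grip_force: 30.0
clock: 14.5
eef_pos: [0.5785, 0.0076, 0.0578]
orientation: [-0.0, 0.718, 0.696, -0.001]
ft_force: [-7.0, -8.7, 12.3]
gripper_width: 0.0598
grip_force: 30.0
```

```bash
python3 -m inch '[[[0.002,0.001,0],[0,0,0],-1],[[0.003,0.002,0],[0,0,0],-1],[[0.003,0.002,0.001],[0,0,0],-1],[[0.003,0.002,0.001],[0,0,0],-1],[[0.003,0.002,0.001],[0,0,0],-1],[[0.003,0.002,0.001],[0,0,0],-1]]'
python3 - <<'E'
from h import *
p=optics.camera_params("wrist");a=optics.grab_frame("wrist"); b=optics.grab_frame("scene"); np.savez("w5.npz",**p)
print(p['T'])
a=cv2.resize(a[130:330,230:410],None,fx=2.9,fy=2.9,interpolation=cv2.INTER_CUBIC); b=cv2.resize(b[190:250,320:375],(270,580*270//522),interpolation=cv2.INTER_CUBIC)
b=cv2.copyMakeBorder(b,0,a.shape[0]-b.shape[0],0,0,0); cv2.imwrite("pics/f5.png",np.hstack([a,b])[:,:,::-1])
s=robot.get_state();print(s['eef_pos'],s['ft_force'],s['ft_torque'])
E
```

```text
clock: 15.1
eef_pos: [0.5785, 0.0076, 0.0578]
orientation: [-0.001, 0.718, 0.696, -0.002]
ft_force: [-7.9, -10.6, 13.0]
gripper_width: 0.06
grip_force: 30.0
[[ 0.9995 -0.03   -0.0136  0.5818]
 [-0.0326 -0.9588 -0.2821  0.086 ]
 [-0.0046  0.2824 -0.9593  0.2281]
 [ 0.      0.      0.      1.    ]]
[0.5785 0.0076 0.0578] [ -7.4712 -10.3049  12.7119] [-1.9655  1.1965 -0.2133]
```

View pics/f5.png

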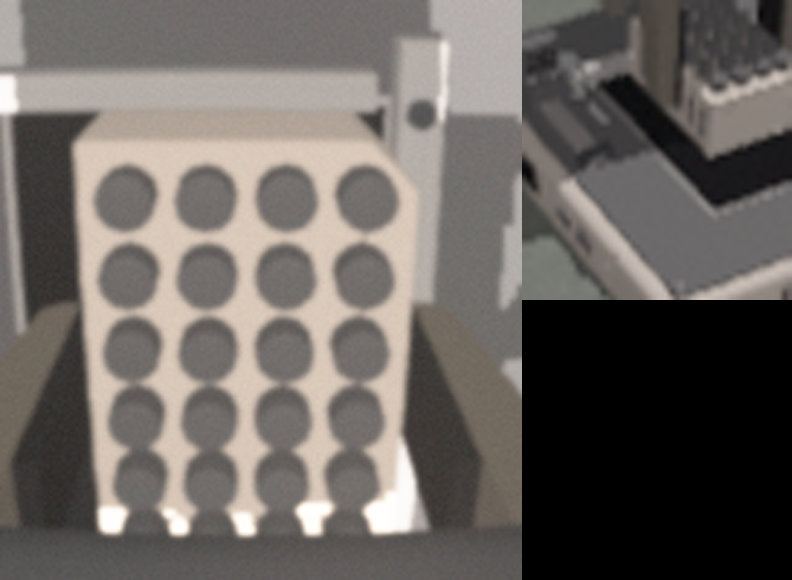

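The rack's left face meets the blade near (240,112). Its right face overlaps the fence's front edge (≈393 at the cut corner), and the cut corner is at (390–415, 140–190), where it should be. I'll check the gaps numerically.

Run:
```python
from h import *
p=dict(np.load("w5.npz")); S=[.5698,-.0002,-.033]
C=lambda q:crop([q],2.9,(230,130))[0]
for n,q,z in [("fence top front",(395,60),.052),("blade top R edge L",(10,112),.052),("blade top R edge R",(375,108),.052),("rack top +x a",(415,195),.078),("rack top +x b",(405,360),.078),("rack top +y L",(78,145),.078),("rack top +y R",(365,140),.078)]:
    P=wray(p,C(q),z); print(n,P,loc(S,P)*1000)
```

```text
fence top front [0.6098 0.0638 0.052 ] [37.8782 65.2768]
blade top R edge L [0.5319 0.056  0.052 ] [-39.7472  54.9439]
blade top R edge R [0.6057 0.0542 0.052 ] [34.1316 55.5234]
rack top +x a [0.6094 0.0432 0.078 ] [38.1147 44.7277]
rack top +x b [0.6084 0.0112 0.078 ] [38.2391 12.6914]
rack top +y L [0.551  0.0541 0.078 ] [-20.6197  53.6187]
rack top +y R [0.6005 0.0533 0.078 ] [28.8905 54.5017]
```

Fence face and rack face agree to 0.3 mm, blade and rack to about 1 mm. Contact forces are about 7 and 10 N. I'm handing in.

```bash
python3 -c "
from bench import close_job
print(close_job())"
```

```text
the job is handed in; nothing more can be done
None
```

I handed the job in with the stop pushed to the end of its rail and the rack flat on the window, still gripped in the corner. Wrist forces read about 7 N toward the back fence and 10 N toward the stop. The close gave no verdict, and I did not re-check the label roll, swab box or wire rack at the end, though the arm never went near them.

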